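# Line up excavated pots by height for the record photo

### The arm

A 6-joint arm with a two-finger parallel gripper is mounted at the origin on the work surface. World frame = base frame: x ahead of the robot, y to its left, z up, the work surface at z = 0. Lengths are in mm, angles in rad, forces in N, time in s.
With the tool pointing down it reaches from about 350 to 1000 mm from the base axis. Payload 7.1 kg.
Tool frame: the origin (TCP) lies on the centre line of the jaws, within the pads' length; the fingertips stand ctrl.tips_ahead ahead of it and the grasp point (between the pads) lies 6 mm ahead of it (ctrl.tips_ahead is the distance from the TCP to the fingertips, in mm); x points along the fingers, z is the direction in which the jaws open and shut, and the axes are right-handed (so a half turn about x gives the same grasp; the last joint's range is limited). The gripper opens to 85 mm and grips with 20 to 120 N. Pads are 22 mm wide; open, the fingers measure 114 mm over their backs; the gripper's body (76 mm by 85 mm) begins 54 mm behind the grasp point. The pads swing forward as they close: fully open they stand 13 mm farther back than shut.
Start: joints at [-1.166, 0.423, 1.63, -0, 1.089, -0.019], TCP at [257.032, -569.684, 256.319] pointing down, gripper open.
Joint ranges: [-3, 3], [-0.9, 2.11], [0.09, 2.58], [-1.31, 4.45], [0.11, 2.69], [-2.54, 2.54]. Speed limits (rad/s): [2.39, 2.39, 3.01, 3.14, 3.14, 3.14].

### API

Orientations are given as a rotation vector (axis times angle).
In Python, from cell import ctrl, grab_frame gives the robot as it stands. The module is installed in compiled form; this text tells all that it offers.
- The arm moves only by the tool apply_moves, never from a script. Its argument "deltas" is a list of rows, each an object with "fingers": the closure, from 0 (fully open) to 1 (shut); "slide": the shift along the tool's x, y, z in cm, a list of three; "angular": the turn, a rotation vector about the tool's x, y, z in rad, a list of three. In form: [{"fingers": fingers, "slide": [dx, dy, dz], "angular": [rx, ry, rz]}, ...]. A call has 1 to 12 rows; each row is the pose to reach, as a shift and turn from the pose commanded when the call began, along the tool's axes at that moment; what a row does not reach only later rows make up. A row lasts 1/8 s, in which the tool goes at most 62.5 mm and 10.7 degrees, less where a joint would pass 70% of its speed; a pose out of reach is approached as far as the arm can. A call with a gripper value outside its range is refused whole. The fingers move at their own pace and stop on an object; "newtons" is the grip in N (left out, the last holds). Time passes only in rows, so rows that repeat a pose let the fingers close. It gives the time, the measured TCP pose, the force and the opening at its end, in the units of the state.
- ctrl.observe(): the state, without advancing time (a new reading comes with each control period).
- grab_frame(name): name is "side" or "top" or "wrist"; returns a dict with "img" (420x560x3 uint8, red, green, blue), "z_map" (420x560 float32, mm along the optical axis (not along the pixel's ray), 0 where there is no reading), "fovy" (degrees; the focal length in pixels is half the picture's height over the tangent of half this angle, whatever the lens; pixels are square), "cx", "cy" (the principal point, pixels), "k1" (the pictures are not rectified: a ray, as slopes to the right and down, at radius r is drawn at 1 + k1 r^2 times it, then the intrinsics apply), "R" (3x3) and "t" (3): a world point X has camera coordinates R X + t; the wrist camera has in their place "hand_eye" (4x4, takes a point from camera to tool coordinates, whose origin is the TCP and whose axes are the tool frame's). Camera axes: x right, y down, z forward; pixel columns grow to the right and rows downward; lengths in mm; the calibration is good to about 2 mm. A picture is of the moment at which its call begins: read the wrist's pose just before it.
- ctrl.hand_in(): hands the job in, once; it reports no verdict.
The state is a dict: "time": time; "q": joint angles; "joint_vel": joint speeds; "joint_efforts": joint torques, N m; "eef_pos": TCP position; "tcp_rot": TCP orientation; "contact_force": force on the tool from outside, world axes, zero at the start; "ft_torque": the same for the moment, N m; "grip_width": finger opening in mm.
Only numpy, scipy, OpenCV 4.12 (cv2) and the standard library are available. Lean on these libraries where they do the work, as an engineer would, in place of code of your own. Each camera call takes 0.05 s, during which the arm holds its last target.

### The job

Set up the group photo of the four small excavated pots: stand one upright in the middle of each cork pad on the grey photo board, in order of height, with the tallest next to the black-and-white scale bar and the shortest at the far end. The pots are fragile: set each down gently rather than dropping it, and knock none over. Leave the mended jug with the handle standing where it is.

Things in the scene. Friction and masses are not known exactly. Their poses are not given: they have to be found in the camera images.
- cup: Shortest pot: plain terracotta cup, 55 mm high, foot 46 mm across, straight-sided and 58 mm across from 9 mm up to the rim; about 0.11 kg. Round about its vertical z axis, so its yaw does not matter. Origin: centre of the underside. Loose; starts upright on the table nearer the robot than the photo board, in one row with the other pots and the jug.
- beaker: Second shortest pot: slim terracotta beaker, 76 mm high, foot 44 mm across, straight-sided and 54 mm across from 26 mm up to the rim; about 0.14 kg. Round about its vertical z axis, so its yaw does not matter. Origin: centre of the underside. Loose; starts upright on the table nearer the robot than the photo board, in one row with the other pots and the jug.
- jar: Second tallest pot: terracotta jar, 99 mm high, foot 46 mm and belly 64 mm across, with a straight wide neck 50 mm across from 49 mm up to the rim; about 0.19 kg. Round about its vertical z axis, so its yaw does not matter. Origin: centre of the underside. Loose; starts upright on the table nearer the robot than the photo board, in one row with the other pots and the jug.
- flask: Tallest of the four pots: terracotta flask, 125 mm high, foot 48 mm and belly 66 mm across, with a straight narrow neck 34 mm across from 74 mm up to the rim; about 0.22 kg. Round about its vertical z axis, so its yaw does not matter. Origin: centre of the underside. Loose; starts upright on the table nearer the robot than the photo board, in one row with the other pots and the jug.
- pad_1: Fixed cork disc, 76 mm across, 4 mm thick, on a 10 mm thick grey photo board; origin: centre of its underside, at z = 10 mm, so pots on it stand at z = 14 mm. The four pads stand 95 mm apart in a straight row, pad_1 to pad_4 from the robot's left (+y) to its right; the row is roughly along y and is turned with the board by up to 0.15 rad (own y axis along the row towards pad_1).
- pad_2: As pad_1.
- pad_3: As pad_1.
- pad_4: As pad_1.
- scale_bar: Fixed photo scale, a flat bar with six black and white bands, 108 mm long (across the row), 20 mm wide, 8 mm high, lying on the board 65 mm beyond one end pad of the row, either beyond pad_1 or beyond pad_4 (a plain grey card lies at the other end). Origin: centre of its underside. The tallest pot goes on the end pad beside it.
- jug: Mended terracotta jug, 150 mm high, 84 mm across its belly, with one loop handle on its own +x side (58 + 6 mm from its axis) and a white plaster patch on the other side; 0.6 kg, loose, stands in the same row as the pots. Not one of the four: leave it alone. Origin: centre of the underside.
Not all that is in view belongs to the job. What is shaped like the jar but green or purple is not meant.

How it is judged (in metres and radians):
At the end, for the whole second after the job is handed in: Each of the four pots stands upright (within 0.12 rad) and at rest on its own cork pad, its centre within 15 mm of the pad's centre, released; from the scale bar outwards they are flask, jar, beaker, cup (tallest to shortest). The jug stands upright within 20 mm of where it was (((horizontal distance between scale_bar and pad_1 below 0.12 m and (horizontal distance between cup and pad_4 below 0.015 m and height (world z) of cup between 0.01 and 0.019 m and angle between cup's own z axis and vertical below 0.12 rad and linear speed of cup below 0.02 m/s and contact force between cup and the fingers below 0.05 N) and (horizontal distance between beaker and pad_3 below 0.015 m and height (world z) of beaker between 0.01 and 0.019 m and angle between beaker's own z axis and vertical below 0.12 rad and linear speed of beaker below 0.02 m/s and contact force between beaker and the fingers below 0.05 N) and (horizontal distance between jar and pad_2 below 0.015 m and height (world z) of jar between 0.01 and 0.019 m and angle between jar's own z axis and vertical below 0.12 rad and linear speed of jar below 0.02 m/s and contact force between jar and the fingers below 0.05 N) and (horizontal distance between flask and pad_1 below 0.015 m and height (world z) of flask between 0.01 and 0.019 m and angle between flask's own z axis and vertical below 0.12 rad and linear speed of flask below 0.02 m/s and contact force between flask and the fingers below 0.05 N)) or (horizontal distance between scale_bar and pad_4 below 0.12 m and (horizontal distance between cup and pad_1 below 0.015 m and height (world z) of cup between 0.01 and 0.019 m and angle between cup's own z axis and vertical below 0.12 rad and linear speed of cup below 0.02 m/s and contact force between cup and the fingers below 0.05 N) and (horizontal distance between beaker and pad_2 below 0.015 m and height (world z) of beaker between 0.01 and 0.019 m and angle between beaker's own z axis and vertical below 0.12 rad and linear speed of beaker below 0.02 m/s and contact force between beaker and the fingers below 0.05 N) and (horizontal distance between jar and pad_3 below 0.015 m and height (world z) of jar between 0.01 and 0.019 m and angle between jar's own z axis and vertical below 0.12 rad and linear speed of jar below 0.02 m/s and contact force between jar and the fingers below 0.05 N) and (horizontal distance between flask and pad_4 below 0.015 m and height (world z) of flask between 0.01 and 0.019 m and angle between flask's own z axis and vertical below 0.12 rad and linear speed of flask below 0.02 m/s and contact force between flask and the fingers below 0.05 N))) and distance of jug from where it was at the start of the episode below 0.02 m and angle between jug's own z axis and vertical below 0.12 rad); the robot touches nothing.
It fails at once if a pot is knocked over (tilted by more than 0.7 rad) (angle between any of cup, beaker, jar, flask's own z axis and vertical above 0.7 rad).
It fails at once if a pot is dropped (moves faster than 0.6 m/s while the fingers do not touch it, a fall of about 18 mm) ((linear speed of cup above 0.6 m/s and contact force between cup and the fingers below 0.05 N) or (linear speed of beaker above 0.6 m/s and contact force between beaker and the fingers below 0.05 N) or (linear speed of jar above 0.6 m/s and contact force between jar and the fingers below 0.05 N) or (linear speed of flask above 0.6 m/s and contact force between flask and the fingers below 0.05 N)).
It fails at once if the mended jug is pushed more than 20 mm from its place or tipped (distance of jug from where it was at the start of the episode above 0.02 m or angle between jug's own z axis and vertical above 0.3 rad).
It also fails if it takes over 106 s, if anything falls off the work surface, if the arm or the gripper's body presses on something with over 40 N, if the wrist force passes 120 N, or if a joint passes its speed limit or range.

## Working session

There is one attempt and no reset: what is moved stays moved. The work goes in short steps, Python scripts to look and compute and a tool call to move; the robot and the scene stay as the last step left them, time stands still between calls to the robot, and variables do not carry over. Pictures are saved under pics/ and viewed, and the job is handed in when it is done.

Besides the shell and the picture viewer there is one more tool, called after "Emit:" as a command line: name --argument value ..., lists and objects as JSON in quotes. apply_moves: Moves the arm, as the interface text tells. Its arguments: {"type":"object","properties":{"deltas":{"type":"array","items":{"type":"object","properties":{"fingers":{"type":"number"},"slide":{"type":"array","items":{"type":"number"}},"angular":{"type":"array","items":{"type":"number"}}}}},"newtons":{"type":"number"}},"required":["deltas"]}

```bash
mkdir -p pics; python3 - <<'E'
from cell import ctrl, grab_frame
import cv2,numpy as np
s=ctrl.observe();print(s); print(ctrl.tips_ahead)
for n in("side","top","wrist"):
    f=grab_frame(n); cv2.imwrite(f"pics/{n}0.png",f["img"][:,:,::-1])
    print(n,{k:v for k,v in f.items() if k not in("img","z_map")}); np.savez(f"pics/{n}0.npz",**f)
E
```

```text
{'time': 0.0, 'q': array([-1.16601101e+00,  4.23830046e-01,  1.63073144e+00,  1.27266457e-06,
        1.08859603e+00, -1.89968715e-02]), 'joint_vel': array([-1.62836423e-03,  1.23643053e-04,  8.73379795e-04, -7.12764550e-04,
        3.82519346e-04, -9.50219927e-05]), 'joint_efforts': array([ 2.52388927e-03, -5.57377803e+01, -2.81743902e+01,  7.20051457e-05,
        7.37046765e-03, -5.50905361e-05]), 'eef_pos': array([ 256.82371624, -569.21406504,  255.53612286]), 'tcp_rot': array([ 0.89251724,  1.38171279, -0.89107938]), 'contact_force': array([ 0.42786133, -0.09069792, -0.89197797]), 'ft_torque': array([ 0.00888207, -0.0292532 , -0.0226332 ]), 'grip_width': 85.52890682357868}
25.0
side {'fovy': 44.96331320949962, 'cx': 287.7535999400791, 'cy': 209.15594898122717, 'k1': -0.16678186308686463, 'R': array([[-0.99771489, -0.06708178, -0.00806423],
       [-0.04311051,  0.7239553 , -0.68849851],
       [ 0.05202385, -0.68657757, -0.72519292]]), 't': array([ 495.4361825 ,   51.2956275 , 1014.10748096])}
top {'fovy': 44.49251608658566, 'cx': 279.98302841123007, 'cy': 212.29437409039684, 'k1': -0.05048523243763549, 'R': array([[-0.01730377, -0.99982252, -0.00745   ],
       [-0.9977261 ,  0.01775196, -0.06501913],
       [ 0.06513985,  0.00630798, -0.99785621]]), 't': array([  25.20457616,  475.89703414, 1001.37664724])}
wrist {'fovy': 60.485396590409515, 'cx': 279.22527221973974, 'cy': 206.32075478232503, 'k1': -0.0662921927905587, 'hand_eye': array([[ 4.28099724e-04, -3.17075523e-01,  9.48400195e-01,
        -1.17857027e+02],
       [-8.78977316e-04, -9.48400035e-01, -3.17075073e-01,
         8.12232770e+01],
       [ 9.99999522e-01, -6.97882507e-04, -6.84711986e-04,
        -6.37837928e-01],
       [ 0.00000000e+00,  0.00000000e+00,  0.00000000e+00,
         1.00000000e+00]])}
```

View pics/top0.png

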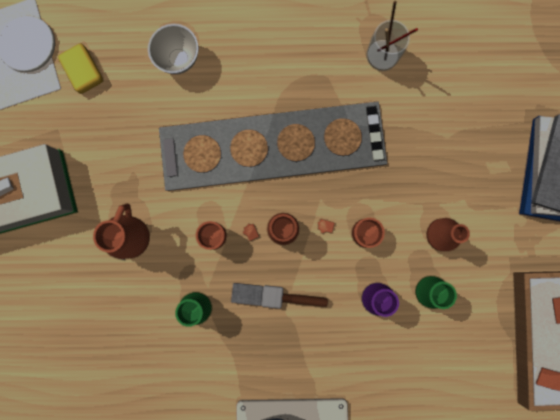

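View pics/side0.png

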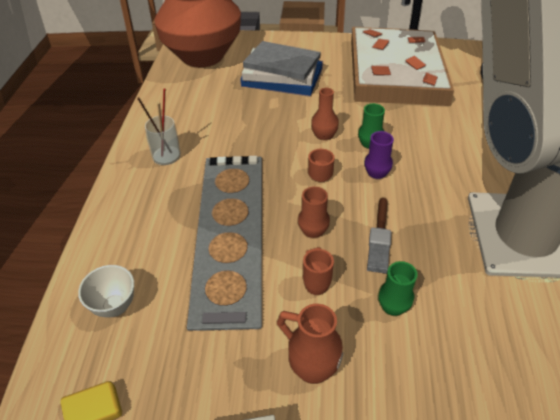

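Top view: from left to right, jug (120,237), beaker (211,235), jar (283,228), cup (368,232), flask (445,235). The scale bar is at (375,133), beside pad_4 (342,137). Now I'll measure.

```bash
cat > h.py <<'E'
import numpy as np,cv2
from scipy.optimize import least_squares
from scipy.spatial.transform import Rotation as Ro
def K(f):
    fl=210/np.tan(np.radians(f["fovy"])/2); return fl
def rays(f,uv):
    fl=K(f); k1=float(f["k1"])
    d=(np.asarray(uv,float)-[float(f["cx"]),float(f["cy"])])/fl
    Km=np.eye(3); 
    p=cv2.undistortPointsIter(d.reshape(-1,1,2),Km,np.array([k1,0,0,0,0.]),None,None,(3,50,1e-12))
    return p.reshape(-1,2)
def cloud(f,pose=None):
    v,u=np.mgrid[0:420,0:560]; uv=np.c_[u.ravel(),v.ravel()]
    s=rays(f,uv); z=f["z_map"].ravel().astype(float)
    P=np.c_[s*z[:,None],z]
    if pose is None: W=(P-f["t"])@f["R"]
    else:
        H=f["hand_eye"]; T=P@H[:3,:3].T+H[:3,3]
        W=T@Ro.from_rotvec(pose[1]).as_matrix().T+pose[0]
    W[z==0]=np.nan
    return W.reshape(420,560,3)
def plane(f,uv,h):
    s=rays(f,uv); d=np.c_[s,np.ones(len(s))]@f["R"]; c=-f["R"].T@f["t"]
    return c+d*((h-c[2])/d[:,2])[:,None]
def circ(P,r=None):
    P=P[:,:2];c0=np.median(P,0)
    if r is None:
        g=lambda p:np.hypot(*(P-p[:2]).T)-p[2]; x0=[*c0,25]
    else:
        g=lambda p:np.hypot(*(P-p[:2]).T)-r; x0=c0
    o=least_squares(g,x0,loss="soft_l1",f_scale=1.5); return o.x,np.abs(g(o.x)).mean()
E
python3 - <<'E'
from h import *
f=dict(np.load("pics/top0.npz")); W=cloud(f); g=dict(np.load("pics/side0.npz")); S=cloud(g)
def cols(f):
    hsv=cv2.cvtColor(f["img"],cv2.COLOR_RGB2HSV); return hsv
pads={1:(202,154),2:(249,148),3:(296,142),4:(342,137)}
hsv=cols(f)
for k,(u,v) in pads.items():
    print("pad",k,W[v,u].round(1), plane(f,[(u,v)],14).round(1), hsv[v,u])
import sys
# cork vs grey: saturation threshold
m=((hsv[...,1]>90)).astype(np.uint8)
for n,ff,CW in(("top",f,W),("side",g,S)):
    hs=cols(ff); m=(hs[...,1]>80).astype(np.uint8)
    # limit to board heights
    m&=((CW[...,2]>7)&(CW[...,2]<22)).astype(np.uint8)
    m=cv2.morphologyEx(m,cv2.MORPH_OPEN,np.ones((5,5),np.uint8))
    nn,lab,st,ce=cv2.connectedComponentsWithStats(m)
    for i in range(1,nn):
        if 500<st[i,4]<3000:
            cs,_=cv2.findContours((lab==i).astype(np.uint8),0,cv2.CHAIN_APPROX_NONE)
            c=max(cs,key=len)[:,0]
            Q=plane(ff,c,14); print(n,"pad",circ(Q),st[i,4], "zmed",np.nanmedian(CW[...,2][lab==i]))
# pots by rim
for n,CW in(("top",W),("side",S)):
  for name,h,r,xr,yr in(("cup",55,29,(300,440),(-260,-120)),("beaker",76,27,(300,440),(90,220)),("jar",99,25,(300,440),(-40,60)),("flask",125,17,(300,440),(-430,-280)),("jug",150,None,(300,460),(220,420))):
    P=CW.reshape(-1,3); M=(P[:,0]>xr[0])&(P[:,0]<xr[1])&(P[:,1]>yr[0])&(P[:,1]<yr[1])&(P[:,2]>10)
    Q=P[M]
    if len(Q)==0: print(n,name,"none");continue
    zt=np.percentile(Q[:,2],98)
    top=Q[Q[:,2]>zt-6]
    x,e=circ(top); print(n,name,"ztop",zt.round(1),len(top),x.round(1),e.round(2),"bbox",Q.min(0).round(0),Q.max(0).round(0), "mid",((top.min(0)+top.max(0))/2).round(1))
E
```

```text
pad 1 [596.  170.9  15.3] [[596.2 171.1  14. ]] [ 15 129 123]
pad 2 [606.3  76.6  15.4] [[606.5  76.7  14. ]] [ 14 128 126]
pad 3 [616.9 -17.7  14. ] [[616.9 -17.7  14. ]] [ 14 130 114]
pad 4 [ 625.4 -110.1   14.1] [[ 625.4 -110.1   14. ]] [ 14 130 110]
top pad (array([ 626.46307168, -110.82395667,   36.53586126]), np.float64(0.5801808434595899)) 1080 zmed 13.655276036747587
top pad (array([616.95200658, -16.79577645,  36.27908341]), np.float64(0.8065620138508934)) 1065 zmed 13.68153981489046
top pad (array([607.41944915,  77.04633644,  36.29934237]), np.float64(1.1207388068913708)) 1073 zmed 13.792678374846606
top pad (array([597.63701314, 171.80076988,  36.52161779]), np.float64(0.7948880154848739)) 1073 zmed 14.059455105748855
side pad (array([ 626.69256554, -108.20993364,   36.42732899]), np.float64(1.2077623222603058)) 624 zmed 12.66446082325169
side pad (array([617.56802807, -14.26965044,  36.72836674]), np.float64(0.7771456100253822)) 761 zmed 12.645029509869788
side pad (array([608.32872668,  79.5531407 ,  36.37179152]), np.float64(0.784910054249632)) 899 zmed 13.042472836732
[... 597 characters left out ...]
.2]
top jug ztop 151.8 272 [431.4 312.5  25.5] 1.24 bbox [388. 271.  33.] [460. 341. 154.] mid [431.8 313.  149.8]
side cup ztop 98.6 145 [14084.4    40.2 13769.7] 8.2 bbox [ 300. -260.   10.] [ 440. -120.  101.] mid [ 318.9 -201.2   96.9]
side beaker ztop 98.7 119 [294.6 186.   22.8] 1.25 bbox [300.  90.  10.] [440. 216. 102.] mid [309.5 185.5  97.2]
side jar ztop 98.5 87 [444.9  13.7  23. ] 1.34 bbox [300. -39.  10.] [440.  60. 100.] mid [430.3  13.8  96.4]
side flask ztop 124.0 81 [ 426.7 -299.7   14.6] 1.42 bbox [ 300. -318.   10.] [ 440. -280.  126.] mid [ 425.5 -300.4  122.2]
side jug ztop 150.1 420 [433.1 314.   25.7] 1.24 bbox [390. 284.  11.] [460. 356. 153.] mid [432.8 312.9 148.5]
```

```bash
cat > m.py <<'E'
from h import *
BOX={"cup":(55,29,(390,500),(-210,-110)),"beaker":(76,27,(390,500),(110,210)),"jar":(99,25,(390,500),(-40,65)),"flask":(125,17,(380,480),(-360,-250)),"jug":(150,28,(380,500),(250,390))}
def pots(CW,BOX=BOX):
  for name,(h,r,xr,yr) in BOX.items():
    P=CW.reshape(-1,3); M=(P[:,0]>xr[0])&(P[:,0]<xr[1])&(P[:,1]>yr[0])&(P[:,1]<yr[1])&(P[:,2]>8)
    Q=P[M]
    if len(Q)<20: print(name,"none");continue
    zt=np.percentile(Q[:,2],98); top=Q[Q[:,2]>zt-5]
    x,e=circ(top); 
    side=Q[(Q[:,2]<h-4)&(Q[:,2]>h-20)]; side=side
    print(name,"ztop",zt.round(1),len(top),"free",x.round(1),e.round(2),"extmid",((top.min(0)+top.max(0))/2).round(1)[:2],"ext",(top.max(0)-top.min(0)).round(1)[:2],"bbox",Q.min(0).round(0),Q.max(0).round(0))
E
python3 - <<'E'
from m import *
f=dict(np.load("pics/top0.npz")); W=cloud(f); g=dict(np.load("pics/side0.npz")); S=cloud(g)
pots(W);pots(S)
# everything taller near path: list obstacles
E
```

```text
cup ztop 57.1 188 free [ 432.5 -151.1   26.8] 1.09 extmid [ 432.3 -151.4] ext [55.5 56.9] bbox [ 405. -180.    9.] [ 460. -122.   59.]
beaker ztop 77.9 193 free [432.  147.8  24.8] 1.14 extmid [432.3 147.5] ext [52.3 52.8] bbox [406. 121.  27.] [458. 174.  81.]
jar ztop 101.4 163 free [443.2  12.7  22.8] 1.04 extmid [443.1  13.1] ext [49.  47.4] bbox [411. -18.  33.] [474.  44. 103.]
flask ztop 125.6 138 free [ 426.2 -301.    15. ] 1.2 extmid [ 426.8 -301.6] ext [32.1 33.4] bbox [ 394. -329.   19.] [ 458. -269.  128.]
jug ztop 151.7 260 free [431.4 312.6  25.5] 1.23 extmid [431.8 313. ] ext [55.3 55.7] bbox [388. 271.  33.] [492. 341. 154.]
cup ztop 54.9 161 free [ 434.2 -150.6   26.6] 1.37 extmid [ 434.1 -151.6] ext [56.8 60.4] bbox [ 406. -182.    8.] [ 462. -120.   58.]
beaker ztop 76.2 239 free [433.6 149.8  24.5] 1.34 extmid [433.4 150.2] ext [52.5 55.5] bbox [407. 122.   8.] [461. 178.  78.]
jar ztop 98.8 184 free [445.1  13.4  23.1] 1.32 extmid [445.2  13.6] ext [49.1 51.7] bbox [413. -12.   8.] [476.  46. 100.]
flask ztop 124.0 84 free [ 427.3 -299.6   14.9] 1.49 extmid [ 427.7 -300.4] ext [32.4 34.4] bbox [ 395. -318.    8.] [ 460. -264.  126.]
jug ztop 149.9 397 free [433.1 313.8  25.8] 1.24 extmid [432.8 312.9] ext [54.5 57.1] bbox [390. 284.   8.] [494. 356. 153.]
```

```bash
python3 - <<'E'
from m import *
f=dict(np.load("pics/top0.npz")); W=cloud(f)
m=((W[...,2]>25)).astype(np.uint8)
n,l,st,ce=cv2.connectedComponentsWithStats(m)
for i in range(1,n):
    if st[i,4]>60:
        q=W[l==i]; print(ce[i].round(0),q.min(0).round(0),q.max(0).round(0))
s=Ro.from_rotvec([0.89251724,  1.38171279, -0.89107938]).as_matrix(); print(s.round(3))
E
```

```text
[389.  41.] [ 762. -233.   25.] [ 834. -164.  173.]
[171.  45.] [748. 172.  25.] [848. 270.  65.]
[78. 67.] [730. 377.  25.] [828. 462.  36.]
[545. 168.] [ 452. -536.   25.] [ 662. -466.   71.]
[ 32. 187.] [448. 427.  25.] [611. 572.  97.]
[122. 235.] [388. 271.  33.] [492. 341. 154.]
[282. 229.] [411. -18.  33.] [474.  44. 103.]
[369. 233.] [ 405. -180.   25.] [ 460. -122.   59.]
[447. 234.] [ 394. -329.   25.] [ 458. -269.  128.]
[211. 235.] [406. 121.  27.] [458. 174.  81.]
[540. 340.] [  88. -525.   25.] [ 349. -446.   68.]
[435. 292.] [ 285. -300.   25.] [ 348. -243.  103.]
[380. 300.] [ 274. -195.   25.] [ 335. -137.  102.]
[193. 309.] [263. 153.  25.] [323. 213. 103.]
[283. 417.] [150. -13. 246.] [176.  48. 326.]
[[-0.001  0.912  0.411]
 [ 0.001  0.411 -0.912]
 [-1.     0.    -0.002]]
```

View pics/wrist0.png

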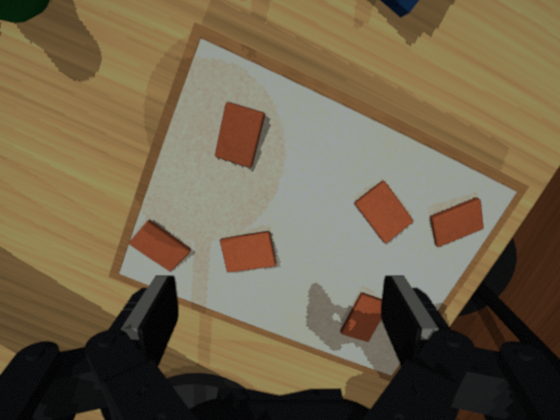

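```bash
cat >> h.py <<'E'
def delta(p0,rv0,p1,R1=np.array([[0,0,1.],[0,1,0],[-1,0,0]])):
    R0=Ro.from_rotvec(rv0).as_matrix()
    return (R0.T@(np.array(p1)-p0)/10).round(2),Ro.from_matrix(R0.T@R1).as_rotvec().round(4)
E
python3 - <<'E'
from h import *
print(delta(np.array([257.0,-569.7,256.3]),[ 0.89251724,  1.38171279, -0.89107938],[427,-300.5,230]))
E
```

```text
(array([  2.66,  26.57, -17.54]), array([-1.147e+00, -1.400e-03, -9.000e-04]))
```

Emit:
apply_moves --deltas '[{"fingers": 0, "slide": [0.2, 2.6, -1.7], "angular": [-0.115, 0, 0]}, {"fingers": 0, "slide": [0.5, 5.3, -3.5], "angular": [-0.23, 0, 0]}, {"fingers": 0, "slide": [0.8, 8, -5.3], "angular": [-0.345, 0, 0]}, {"fingers": 0, "slide": [1.1, 10.6, -7], "angular": [-0.46, 0, 0]}, {"fingers": 0, "slide": [1.3, 13.3, -8.8], "angular": [-0.575, 0, 0]}, {"fingers": 0, "slide": [1.6, 16, -10.5], "angular": [-0.69, 0, 0]}, {"fingers": 0, "slide": [1.9, 18.6, -12.3], "angular": [-0.805, 0, 0]}, {"fingers": 0, "slide": [2.2, 21.3, -14], "angular": [-0.92, 0, 0]}, {"fingers": 0, "slide": [2.4, 24, -15.8], "angular": [-1.03, 0, 0]}, {"fingers": 0, "slide": [2.66, 26.57, -17.54], "angular": [-1.147, -0.0014, -0.0009]}, {"fingers": 0, "slide": [2.66, 26.57, -17.54], "angular": [-1.147, -0.0014, -0.0009]}, {"fingers": 0, "slide": [2.66, 26.57, -17.54], "angular": [-1.147, -0.0014, -0.0009]}]' --newtons 40

```text
time: 1.65
eef_pos: [427.0, -300.8, 229.7]
tcp_rot: [-0.001, 1.57, -0.002]
contact_force: [0.0, -0.8, -0.1]
grip_width: 85.3
```

```bash
python3 - <<'E'
from m import *
from cell import ctrl,grab_frame
s=ctrl.observe(); print(s['eef_pos'],Ro.from_rotvec(s['tcp_rot']).as_matrix().round(3),s['contact_force'])
f=grab_frame("wrist"); cv2.imwrite("pics/w1.png",f["img"][:,:,::-1])
W=cloud(f,(s['eef_pos'],s['tcp_rot'])); pots(W)
E
```

```text
[ 426.97387972 -300.78447139  229.70940907] [[ 0.     0.001  1.   ]
 [-0.002  1.    -0.001]
 [-1.    -0.002  0.   ]] [ 0.01750745 -0.79766195 -0.13796825]
cup ztop 56.4 648 free [ 433.3 -152.7   26.8] 1.11 extmid [ 433.5 -169.3] ext [56.7 24.7] bbox [ 405. -182.    9.] [ 462. -151.   57.]
beaker none
jar none
flask ztop 292.1 3841 free [426.8  93.  377.5] 1.03 extmid [ 426.1 -285.9] ext [75.4  9. ] bbox [ 380. -325.   22.] [ 480. -269.  295.]
jug none
```

View pics/w1.png

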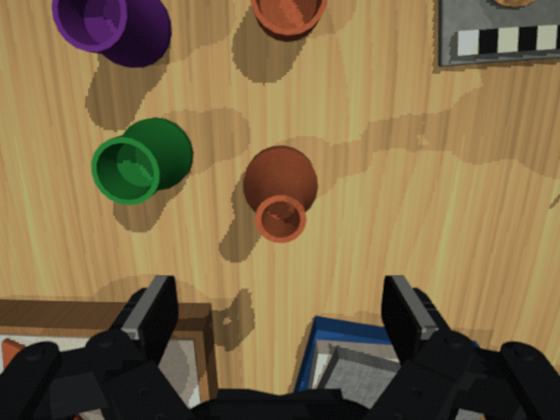

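The flask rim at pixel (281,218) sits on the jaw centre line. I'll check its y, then descend.

```bash
python3 - <<'E'
from m import *
from cell import ctrl,grab_frame
s=ctrl.observe()
f=grab_frame("wrist"); P=cloud(f,(s['eef_pos'],s['tcp_rot'])).reshape(-1,3)
Q=P[(abs(P[:,0]-427)<45)&(abs(P[:,1]+300)<50)&(P[:,2]>118)&(P[:,2]<130)]
print(circ(Q),Q.min(0),Q.max(0))
E
```

```text
(array([ 427.21575099, -301.22695341,   14.80089715]), np.float64(1.1918951460921083)) [ 410.54340702 -319.53538378  118.01678485] [ 443.85718843 -285.16044333  126.91260107]
```

Emit:
apply_moves --deltas '[{"fingers": 0, "slide": [2, 0, 0], "angular": [0, 0, 0]}, {"fingers": 0, "slide": [5, 0, 0], "angular": [0, 0, 0]}, {"fingers": 0, "slide": [8, 0, 0], "angular": [0, 0, 0]}, {"fingers": 0, "slide": [10.5, 0, 0], "angular": [0, 0, 0]}, {"fingers": 0, "slide": [12.2, 0, 0], "angular": [0, 0, 0]}, {"fingers": 0, "slide": [12.2, 0, 0], "angular": [0, 0, 0]}, {"fingers": 1, "slide": [12.2, 0, 0], "angular": [0, 0, 0]}, {"fingers": 1, "slide": [12.2, 0, 0], "angular": [0, 0, 0]}, {"fingers": 1, "slide": [12.2, 0, 0], "angular": [0, 0, 0]}, {"fingers": 1, "slide": [12.2, 0, 0], "angular": [0, 0, 0]}, {"fingers": 1, "slide": [12.2, 0, 0], "angular": [0, 0, 0]}, {"fingers": 1, "slide": [12.2, 0, 0], "angular": [0, 0, 0]}]'

```text
time: 3.25
eef_pos: [427.6, -301.0, 108.6]
tcp_rot: [-0.002, 1.569, -0.002]
contact_force: [-0.6, 0.0, 6.9]
grip_width: 33.4
```

Emit:
apply_moves --deltas '[{"fingers": 1, "slide": [-1, 0, 0], "angular": [0, 0, 0]}, {"fingers": 1, "slide": [-3, 0, 0], "angular": [0, 0, 0]}, {"fingers": 1, "slide": [-5, 0, 0], "angular": [0, 0, 0]}, {"fingers": 1, "slide": [-6, 1, 1], "angular": [0, 0, 0]}, {"fingers": 1, "slide": [-6, 3.5, 3.5], "angular": [0, 0, 0]}, {"fingers": 1, "slide": [-6, 6.5, 6.7], "angular": [0, 0, 0]}, {"fingers": 1, "slide": [-6, 9.5, 10], "angular": [0, 0, 0]}, {"fingers": 1, "slide": [-6, 12.5, 13.2], "angular": [0, 0, 0]}, {"fingers": 1, "slide": [-6, 15.5, 16.3], "angular": [0, 0, 0]}, {"fingers": 1, "slide": [-6, 18, 18.8], "angular": [0, 0, 0]}, {"fingers": 1, "slide": [-6, 19.1, 19.95], "angular": [0, 0, 0]}, {"fingers": 1, "slide": [-6, 19.1, 19.95], "angular": [0, 0, 0]}]'

```text
time: 4.75
eef_pos: [626.8, -108.6, 167.2]
tcp_rot: [-0.002, 1.571, 0.0]
contact_force: [-1.0, -0.4, -1.5]
grip_width: 33.3
```

```bash
cat > snap.py <<'E'
from m import *
from cell import ctrl,grab_frame
import sys
s=ctrl.observe(); print(s['time'],s['eef_pos'].round(1),s['contact_force'].round(1),s['grip_width'].round(1))
a=grab_frame("top");b=grab_frame("side")
np.savez("pics/lt.npz",**a);np.savez("pics/ls.npz",**b)
cv2.imwrite(f"pics/{sys.argv[1]}.png",cv2.resize(np.hstack([a["img"],b["img"]])[:,:,::-1],(800,300)))
E
python3 snap.py a1
```

```text
Traceback (most recent call last):
  File "snap.py", line 4, in <module>
    s=ctrl.observe(); print(s['time'],s['eef_pos'].round(1),s['contact_force'].round(1),s['grip_width'].round(1))
                                                                                        ^^^^^^^^^^^^^^^^^^^^^
AttributeError: 'float' object has no attribute 'round'
```

```bash
sed -i "s/s\['grip_width'\].round(1)/s['grip_width']/" snap.py; python3 snap.py a1
```

```text
4.75 [ 626.8 -108.6  167.2] [-1.  -0.4 -1.5] 33.250730554558814
```

View pics/a1.png

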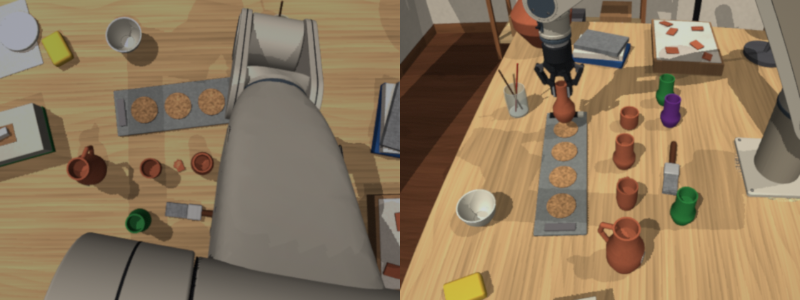

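Emit:
apply_moves --deltas '[{"fingers": 1, "slide": [1, 0, 0], "angular": [0, 0, 0]}, {"fingers": 1, "slide": [2.2, 0, 0], "angular": [0, 0, 0]}, {"fingers": 1, "slide": [3.2, 0, 0], "angular": [0, 0, 0]}, {"fingers": 1, "slide": [3.8, 0, 0], "angular": [0, 0, 0]}, {"fingers": 1, "slide": [4.1, 0, 0], "angular": [0, 0, 0]}, {"fingers": 1, "slide": [4.2, 0, 0], "angular": [0, 0, 0]}, {"fingers": 1, "slide": [4.3, 0, 0], "angular": [0, 0, 0]}, {"fingers": 1, "slide": [4.3, 0, 0], "angular": [0, 0, 0]}]'

```text
time: 5.85
eef_pos: [626.8, -109.7, 124.8]
tcp_rot: [-0.001, 1.57, -0.001]
contact_force: [0.1, 0.3, -2.1]
grip_width: 33.2
```

The flask is upright in the side view, hanging over pad_4. I'll lower it in small steps, watching the force.

Emit:
apply_moves --deltas '[{"fingers": 1, "slide": [0.1, 0, 0], "angular": [0, 0, 0]}, {"fingers": 1, "slide": [0.2, 0, 0], "angular": [0, 0, 0]}, {"fingers": 1, "slide": [0.2, 0, 0], "angular": [0, 0, 0]}]'

```text
time: 6.22
eef_pos: [626.8, -109.7, 122.7]
tcp_rot: [-0.001, 1.57, -0.001]
contact_force: [-0.4, 0.4, -0.8]
grip_width: 33.3
```

Emit:
apply_moves --deltas '[{"fingers": 1, "slide": [0.05, 0, 0], "angular": [0, 0, 0]}, {"fingers": 1, "slide": [0.1, 0, 0], "angular": [0, 0, 0]}, {"fingers": 1, "slide": [0.1, 0, 0], "angular": [0, 0, 0]}]'

```text
time: 6.6
eef_pos: [626.8, -109.7, 122.6]
tcp_rot: [-0.001, 1.57, -0.001]
contact_force: [-1.7, 1.2, 8.0]
grip_width: 33.2
```

Emit:
apply_moves --deltas '[{"fingers": 0.7, "slide": [0, 0, 0], "angular": [0, 0, 0]}, {"fingers": 0.4, "slide": [0, 0, 0], "angular": [0, 0, 0]}, {"fingers": 0, "slide": [0, 0, 0], "angular": [0, 0, 0]}, {"fingers": 0, "slide": [0, 0, 0], "angular": [0, 0, 0]}, {"fingers": 0, "slide": [0, 0, 0], "angular": [0, 0, 0]}, {"fingers": 0, "slide": [0, 0, 0], "angular": [0, 0, 0]}, {"fingers": 0, "slide": [-2, 0, 0], "angular": [0, 0, 0]}, {"fingers": 0, "slide": [-5, 0, 0], "angular": [0, 0, 0]}, {"fingers": 0, "slide": [-8, 0, 0], "angular": [0, 0, 0]}, {"fingers": 0, "slide": [-10, 0, 0], "angular": [0, 0, 0]}, {"fingers": 0, "slide": [-10, 0, 0], "angular": [0, 0, 0]}]'

```text
time: 7.98
eef_pos: [627.6, -109.7, 223.9]
tcp_rot: [-0.002, 1.566, -0.002]
contact_force: [0.4, -0.2, -0.7]
grip_width: 85.1
```

```bash
python3 - <<'E'
from m import *
from cell import ctrl,grab_frame
s=ctrl.observe(); print(s['eef_pos'],s['tcp_rot'])
f=grab_frame("wrist"); cv2.imwrite("pics/w2.png",f["img"][:,:,::-1]); P=cloud(f,(s['eef_pos'],s['tcp_rot'])).reshape(-1,3)
Q=P[(abs(P[:,0]-627)<45)&(abs(P[:,1]+110)<50)&(P[:,2]>132)&(P[:,2]<146)]
print(circ(Q),Q.min(0),Q.max(0))
E
```

```text
[ 627.63831953 -109.73501505  223.91783119] [-0.00166582  1.56622222 -0.00171725]
(array([ 626.49458579, -109.79491756,   14.78139446]), np.float64(1.1955211602871323)) [ 609.90805775 -127.85965183  132.02799542] [643.136613   -93.77033426 141.3786168 ]
```

View pics/w2.png

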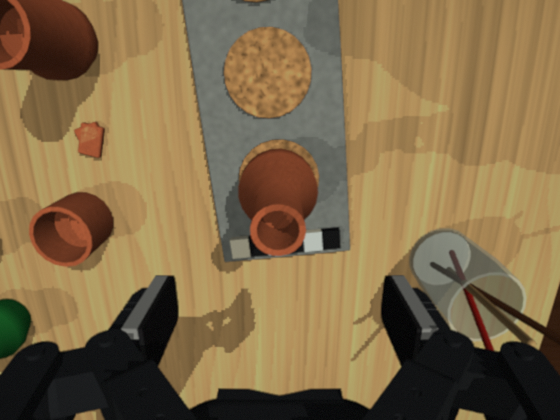

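Flask is on pad_4 at (626.5,-109.8), upright. In the wrist view it is at (278,190), with the scale bar below it. Next is the jar.

Emit:
apply_moves --deltas '[{"fingers": 0, "slide": [0, 2, -3], "angular": [0, 0, 0]}, {"fingers": 0, "slide": [0, 5, -7.5], "angular": [0, 0, 0]}, {"fingers": 0, "slide": [0, 8, -12], "angular": [0, 0, 0]}, {"fingers": 0, "slide": [0, 11, -16.3], "angular": [0, 0, 0]}, {"fingers": 0, "slide": [0, 12.27, -18.22], "angular": [0, 0, 0]}, {"fingers": 0, "slide": [0, 12.27, -18.22], "angular": [0, 0, 0]}, {"fingers": 0, "slide": [3, 12.27, -18.22], "angular": [0, 0, 0]}, {"fingers": 0, "slide": [6.5, 12.27, -18.22], "angular": [0, 0, 0]}, {"fingers": 0, "slide": [10, 12.27, -18.22], "angular": [0, 0, 0]}, {"fingers": 0, "slide": [12.5, 12.27, -18.22], "angular": [0, 0, 0]}, {"fingers": 0, "slide": [13.8, 12.27, -18.22], "angular": [0, 0, 0]}, {"fingers": 0, "slide": [13.8, 12.27, -18.22], "angular": [0, 0, 0]}]'

```text
time: 9.52
eef_pos: [444.4, 12.7, 82.4]
tcp_rot: [-0.001, 1.572, -0.001]
contact_force: [0.7, 1.1, -0.1]
grip_width: 85.0
```

Emit:
apply_moves --deltas '[{"fingers": 1, "slide": [0, 0, 0], "angular": [0, 0, 0]}, {"fingers": 1, "slide": [0, 0, 0], "angular": [0, 0, 0]}, {"fingers": 1, "slide": [0, 0, 0], "angular": [0, 0, 0]}, {"fingers": 1, "slide": [0, 0, 0], "angular": [0, 0, 0]}, {"fingers": 1, "slide": [0, 0, 0], "angular": [0, 0, 0]}, {"fingers": 1, "slide": [0, 0, 0], "angular": [0, 0, 0]}]'

```text
time: 10.28
eef_pos: [445.1, 13.0, 84.2]
tcp_rot: [-0.001, 1.568, -0.001]
contact_force: [-1.0, -0.1, 6.7]
grip_width: 49.3
```

Emit:
apply_moves --deltas '[{"fingers": 1, "slide": [-1, 0, 0], "angular": [0, 0, 0]}, {"fingers": 1, "slide": [-3, 0, 0], "angular": [0, 0, 0]}, {"fingers": 1, "slide": [-5, 0, 0], "angular": [0, 0, 0]}, {"fingers": 1, "slide": [-6, -0.3, 1.5], "angular": [0, 0, 0]}, {"fingers": 1, "slide": [-6, -0.8, 4.5], "angular": [0, 0, 0]}, {"fingers": 1, "slide": [-6, -1.3, 8], "angular": [0, 0, 0]}, {"fingers": 1, "slide": [-6, -1.9, 11.5], "angular": [0, 0, 0]}, {"fingers": 1, "slide": [-6, -2.5, 14.5], "angular": [0, 0, 0]}, {"fingers": 1, "slide": [-6, -2.8, 16.6], "angular": [0, 0, 0]}, {"fingers": 1, "slide": [-6, -2.87, 17.29], "angular": [0, 0, 0]}, {"fingers": 1, "slide": [-6, -2.87, 17.29], "angular": [0, 0, 0]}, {"fingers": 1, "slide": [-6, -2.87, 17.29], "angular": [0, 0, 0]}]'

```text
time: 11.78
eef_pos: [616.2, -15.5, 143.4]
tcp_rot: [-0.001, 1.571, -0.001]
contact_force: [0.7, 0.4, -1.2]
grip_width: 49.3
```

Emit:
apply_moves --deltas '[{"fingers": 1, "slide": [1, 0, 0], "angular": [0, 0, 0]}, {"fingers": 1, "slide": [2.2, 0, 0], "angular": [0, 0, 0]}, {"fingers": 1, "slide": [3.2, 0, 0], "angular": [0, 0, 0]}, {"fingers": 1, "slide": [3.8, 0, 0], "angular": [0, 0, 0]}, {"fingers": 1, "slide": [4.1, 0, 0], "angular": [0, 0, 0]}, {"fingers": 1, "slide": [4.3, 0, 0], "angular": [0, 0, 0]}, {"fingers": 1, "slide": [4.4, 0, 0], "angular": [0, 0, 0]}, {"fingers": 1, "slide": [4.45, 0, 0], "angular": [0, 0, 0]}, {"fingers": 1, "slide": [4.45, 0, 0], "angular": [0, 0, 0]}]'

```text
time: 12.9
eef_pos: [617.5, -15.7, 99.1]
tcp_rot: [-0.001, 1.57, -0.001]
contact_force: [0.3, 0.0, -1.2]
grip_width: 49.3
```

Emit:
apply_moves --deltas '[{"fingers": 1, "slide": [0.05, 0, 0], "angular": [0, 0, 0]}, {"fingers": 1, "slide": [0.1, 0, 0], "angular": [0, 0, 0]}, {"fingers": 1, "slide": [0.15, 0, 0], "angular": [0, 0, 0]}, {"fingers": 1, "slide": [0.15, 0, 0], "angular": [0, 0, 0]}]'

```text
time: 13.4
eef_pos: [617.5, -15.8, 98.3]
tcp_rot: [-0.001, 1.57, -0.001]
contact_force: [-2.5, 0.1, 6.8]
grip_width: 49.3
```

Emit:
apply_moves --deltas '[{"fingers": 0.6, "slide": [0, 0, 0], "angular": [0, 0, 0]}, {"fingers": 0.3, "slide": [0, 0, 0], "angular": [0, 0, 0]}, {"fingers": 0, "slide": [0, 0, 0], "angular": [0, 0, 0]}, {"fingers": 0, "slide": [0, 0, 0], "angular": [0, 0, 0]}, {"fingers": 0, "slide": [0, 0, 0], "angular": [0, 0, 0]}, {"fingers": 0, "slide": [0, 0, 0], "angular": [0, 0, 0]}, {"fingers": 0, "slide": [-2, 0, 0], "angular": [0, 0, 0]}, {"fingers": 0, "slide": [-5, 0, 0], "angular": [0, 0, 0]}, {"fingers": 0, "slide": [-8, 0, 0], "angular": [0, 0, 0]}, {"fingers": 0, "slide": [-10, 0, 0], "angular": [0, 0, 0]}, {"fingers": 0, "slide": [-10, 0, 0], "angular": [0, 0, 0]}]'

```text
time: 14.78
eef_pos: [618.4, -15.6, 199.7]
tcp_rot: [-0.001, 1.566, -0.001]
contact_force: [0.7, -0.1, -0.4]
grip_width: 85.5
```

```bash
python3 - <<'E'
from m import *
from cell import ctrl,grab_frame
s=ctrl.observe(); print(s['eef_pos'],s['tcp_rot'])
f=grab_frame("wrist"); cv2.imwrite("pics/w3.png",f["img"][:,:,::-1]); P=cloud(f,(s['eef_pos'],s['tcp_rot'])).reshape(-1,3)
Q=P[(abs(P[:,0]-617)<45)&(abs(P[:,1]+15)<50)&(P[:,2]>107)&(P[:,2]<122)]
print(circ(Q),Q.min(0),Q.max(0))
E
```

```text
[618.40761707 -15.61508778 199.73161137] [-1.20533570e-03  1.56614157e+00 -1.26978383e-03]
(array([616.29384947, -16.12567132,  22.63644388]), np.float64(1.1918771389898866)) [591.59566907 -42.19866987 107.00221761] [641.29617515   8.05538625 115.28387097]
```

View pics/w3.png

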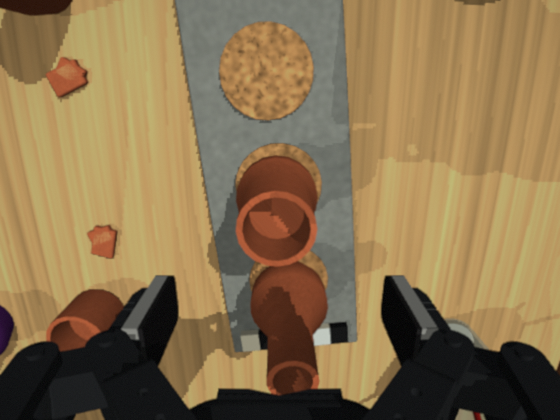

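Jar is standing on pad_3 at (616.3,-16.1), around pixel (277,215) in the wrist view. Next is the beaker.

Emit:
apply_moves --deltas '[{"fingers": 0, "slide": [0, 2, -2.2], "angular": [0, 0, 0]}, {"fingers": 0, "slide": [0, 5.5, -6.2], "angular": [0, 0, 0]}, {"fingers": 0, "slide": [0, 9, -10.2], "angular": [0, 0, 0]}, {"fingers": 0, "slide": [0, 12.7, -14.2], "angular": [0, 0, 0]}, {"fingers": 0, "slide": [0, 15.5, -17.4], "angular": [0, 0, 0]}, {"fingers": 0, "slide": [0, 16.43, -18.44], "angular": [0, 0, 0]}, {"fingers": 0, "slide": [0, 16.43, -18.44], "angular": [0, 0, 0]}, {"fingers": 0, "slide": [3.5, 16.43, -18.44], "angular": [0, 0, 0]}, {"fingers": 0, "slide": [7.5, 16.43, -18.44], "angular": [0, 0, 0]}, {"fingers": 0, "slide": [11, 16.43, -18.44], "angular": [0, 0, 0]}, {"fingers": 0, "slide": [13.7, 16.43, -18.44], "angular": [0, 0, 0]}, {"fingers": 0, "slide": [13.7, 16.43, -18.44], "angular": [0, 0, 0]}]'

```text
time: 16.32
eef_pos: [432.9, 147.3, 58.2]
tcp_rot: [-0.001, 1.574, -0.003]
contact_force: [-0.4, -0.2, -0.1]
grip_width: 85.2
```

Emit:
apply_moves --deltas '[{"fingers": 1, "slide": [0, 0, 0], "angular": [0, 0, 0]}, {"fingers": 1, "slide": [0, 0, 0], "angular": [0, 0, 0]}, {"fingers": 1, "slide": [0, 0, 0], "angular": [0, 0, 0]}, {"fingers": 1, "slide": [0, 0, 0], "angular": [0, 0, 0]}, {"fingers": 1, "slide": [0, 0, 0], "angular": [0, 0, 0]}, {"fingers": 1, "slide": [0, 0, 0], "angular": [0, 0, 0]}]'

```text
time: 17.08
eef_pos: [434.1, 148.7, 61.3]
tcp_rot: [-0.001, 1.567, -0.0]
contact_force: [0.2, -2.7, 7.7]
grip_width: 52.7
```

Emit:
apply_moves --deltas '[{"fingers": 1, "slide": [-1, 0, 0], "angular": [0, 0, 0]}, {"fingers": 1, "slide": [-3, 0, 0], "angular": [0, 0, 0]}, {"fingers": 1, "slide": [-5, 0, 0], "angular": [0, 0, 0]}, {"fingers": 1, "slide": [-6, -0.6, 1.5], "angular": [0, 0, 0]}, {"fingers": 1, "slide": [-6, -1.8, 4.5], "angular": [0, 0, 0]}, {"fingers": 1, "slide": [-6, -3.2, 8], "angular": [0, 0, 0]}, {"fingers": 1, "slide": [-6, -4.7, 11.6], "angular": [0, 0, 0]}, {"fingers": 1, "slide": [-6, -5.9, 14.6], "angular": [0, 0, 0]}, {"fingers": 1, "slide": [-6, -6.8, 16.8], "angular": [0, 0, 0]}, {"fingers": 1, "slide": [-6, -7.05, 17.51], "angular": [0, 0, 0]}, {"fingers": 1, "slide": [-6, -7.05, 17.51], "angular": [0, 0, 0]}, {"fingers": 1, "slide": [-6, -7.05, 17.51], "angular": [0, 0, 0]}]'

```text
time: 18.58
eef_pos: [607.0, 78.3, 120.1]
tcp_rot: [-0.001, 1.571, -0.001]
contact_force: [-0.3, -0.8, -1.3]
grip_width: 53.1
```

Emit:
apply_moves --deltas '[{"fingers": 1, "slide": [1, 0, 0], "angular": [0, 0, 0]}, {"fingers": 1, "slide": [2.2, 0, 0], "angular": [0, 0, 0]}, {"fingers": 1, "slide": [3.2, 0, 0], "angular": [0, 0, 0]}, {"fingers": 1, "slide": [3.8, 0, 0], "angular": [0, 0, 0]}, {"fingers": 1, "slide": [4.1, 0, 0], "angular": [0, 0, 0]}, {"fingers": 1, "slide": [4.3, 0, 0], "angular": [0, 0, 0]}, {"fingers": 1, "slide": [4.4, 0, 0], "angular": [0, 0, 0]}, {"fingers": 1, "slide": [4.45, 0, 0], "angular": [0, 0, 0]}, {"fingers": 1, "slide": [4.45, 0, 0], "angular": [0, 0, 0]}]'

```text
time: 19.7
eef_pos: [608.2, 78.0, 76.0]
tcp_rot: [-0.001, 1.57, -0.001]
contact_force: [0.6, -0.2, -0.8]
grip_width: 53.2
```

```bash
python3 snap.py a3
```

```text
19.7 [608.2  78.   76. ] [ 0.6 -0.2 -0.8] 53.21536896089931
```

View pics/a3.png

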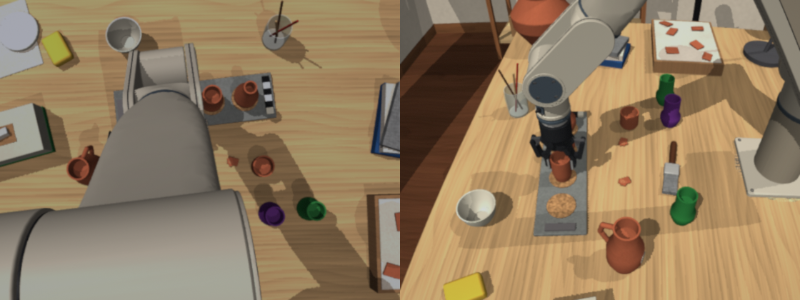

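The side view shows the beaker upright over pad_2, with the jar, flask and jug undisturbed. I'll finish lowering it.

Emit:
apply_moves --deltas '[{"fingers": 1, "slide": [0.05, 0, 0], "angular": [0, 0, 0]}, {"fingers": 1, "slide": [0.1, 0, 0], "angular": [0, 0, 0]}, {"fingers": 1, "slide": [0.15, 0, 0], "angular": [0, 0, 0]}, {"fingers": 1, "slide": [0.15, 0, 0], "angular": [0, 0, 0]}]'

```text
time: 20.3
eef_pos: [608.2, 78.0, 75.4]
tcp_rot: [-0.001, 1.57, -0.001]
contact_force: [-3.3, -0.5, 9.6]
grip_width: 53.1
```

Emit:
apply_moves --deltas '[{"fingers": 0.6, "slide": [0, 0, 0], "angular": [0, 0, 0]}, {"fingers": 0.3, "slide": [0, 0, 0], "angular": [0, 0, 0]}, {"fingers": 0, "slide": [0, 0, 0], "angular": [0, 0, 0]}, {"fingers": 0, "slide": [0, 0, 0], "angular": [0, 0, 0]}, {"fingers": 0, "slide": [0, 0, 0], "angular": [0, 0, 0]}, {"fingers": 0, "slide": [0, 0, 0], "angular": [0, 0, 0]}, {"fingers": 0, "slide": [-2, 0, 0], "angular": [0, 0, 0]}, {"fingers": 0, "slide": [-5, 0, 0], "angular": [0, 0, 0]}, {"fingers": 0, "slide": [-8, 0, 0], "angular": [0, 0, 0]}, {"fingers": 0, "slide": [-10.5, 0, 0], "angular": [0, 0, 0]}, {"fingers": 0, "slide": [-12.5, 0, 0], "angular": [0, 0, 0]}, {"fingers": 0, "slide": [-12.5, 0, 0], "angular": [0, 0, 0]}]'

```text
time: 21.8
eef_pos: [609.3, 78.4, 202.2]
tcp_rot: [-0.001, 1.565, -0.001]
contact_force: [0.3, -0.3, 0.0]
grip_width: 85.5
```

```bash
python3 - <<'E'
from m import *
from cell import ctrl,grab_frame
s=ctrl.observe(); print(s['eef_pos'],s['tcp_rot'])
f=grab_frame("wrist"); cv2.imwrite("pics/w4.png",f["img"][:,:,::-1]); P=cloud(f,(s['eef_pos'],s['tcp_rot'])).reshape(-1,3)
Q=P[(abs(P[:,0]-608)<45)&(abs(P[:,1]-78)<45)&(P[:,2]>84)&(P[:,2]<100)]
print(circ(Q),Q.min(0),Q.max(0))
E
```

```text
[609.32630556  78.36738807 202.24031024] [-7.18651609e-04  1.56525690e+00 -6.76010483e-04]
(array([607.43175767,  78.92081258,  24.54436667]), np.float64(1.2058652594417079)) [580.53971945  51.39438019  84.00506546] [634.24397907 104.9651572   92.26923887]
```

View pics/w4.png

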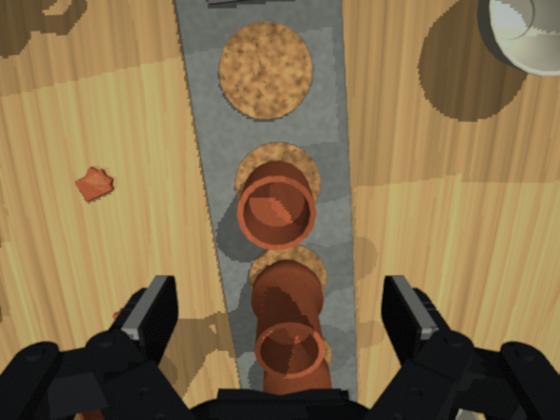

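Beaker is on pad_2 at (607.4,78.9), rim at pixel (276,212). Now the cup.

Emit:
apply_moves --deltas '[{"fingers": 0, "slide": [0, -3, -2], "angular": [0, 0, 0]}, {"fingers": 0, "slide": [0, -7, -5.2], "angular": [0, 0, 0]}, {"fingers": 0, "slide": [0, -11, -8.3], "angular": [0, 0, 0]}, {"fingers": 0, "slide": [0, -15, -11.4], "angular": [0, 0, 0]}, {"fingers": 0, "slide": [0, -19, -14.4], "angular": [0, 0, 0]}, {"fingers": 0, "slide": [0, -22, -16.7], "angular": [0, 0, 0]}, {"fingers": 0, "slide": [0, -22.98, -17.46], "angular": [0, 0, 0]}, {"fingers": 0, "slide": [0, -22.98, -17.46], "angular": [0, 0, 0]}]'

```text
time: 22.85
eef_pos: [433.2, -151.7, 199.2]
tcp_rot: [0.0, 1.571, -0.002]
contact_force: [0.5, 0.3, -0.6]
grip_width: 85.5
```

Emit:
apply_moves --deltas '[{"fingers": 0, "slide": [3, 0, 0], "angular": [0, 0, 0]}, {"fingers": 0, "slide": [7, 0, 0], "angular": [0, 0, 0]}, {"fingers": 0, "slide": [11, 0, 0], "angular": [0, 0, 0]}, {"fingers": 0, "slide": [14, 0, 0], "angular": [0, 0, 0]}, {"fingers": 0, "slide": [15.6, 0, 0], "angular": [0, 0, 0]}, {"fingers": 0, "slide": [15.6, 0, 0], "angular": [0, 0, 0]}, {"fingers": 1, "slide": [15.6, 0, 0], "angular": [0, 0, 0]}, {"fingers": 1, "slide": [15.6, 0, 0], "angular": [0, 0, 0]}, {"fingers": 1, "slide": [15.6, 0, 0], "angular": [0, 0, 0]}, {"fingers": 1, "slide": [15.6, 0, 0], "angular": [0, 0, 0]}, {"fingers": 1, "slide": [15.6, 0, 0], "angular": [0, 0, 0]}, {"fingers": 1, "slide": [15.6, 0, 0], "angular": [0, 0, 0]}]'

```text
time: 24.35
eef_pos: [434.3, -152.0, 44.8]
tcp_rot: [-0.002, 1.568, -0.002]
contact_force: [-0.3, 2.2, 6.4]
grip_width: 56.8
```

Emit:
apply_moves --deltas '[{"fingers": 1, "slide": [-1, 0, 0], "angular": [0, 0, 0]}, {"fingers": 1, "slide": [-4, 0, 0], "angular": [0, 0, 0]}, {"fingers": 1, "slide": [-8, 0, 0], "angular": [0, 0, 0]}, {"fingers": 1, "slide": [-12, 1, 0.5], "angular": [0, 0, 0]}, {"fingers": 1, "slide": [-14, 4, 1.5], "angular": [0, 0, 0]}, {"fingers": 1, "slide": [-15, 9, 4], "angular": [0, 0, 0]}, {"fingers": 1, "slide": [-15, 14, 6.5], "angular": [0, 0, 0]}, {"fingers": 1, "slide": [-15, 19, 9], "angular": [0, 0, 0]}, {"fingers": 1, "slide": [-15, 24, 11.7], "angular": [0, 0, 0]}, {"fingers": 1, "slide": [-15, 29, 14.7], "angular": [0, 0, 0]}, {"fingers": 1, "slide": [-15, 32.42, 16.48], "angular": [0, 0, 0]}, {"fingers": 1, "slide": [-15, 32.42, 16.48], "angular": [0, 0, 0]}]'

```text
time: 25.85
eef_pos: [599.1, 175.0, 194.0]
tcp_rot: [-0.003, 1.568, 0.002]
contact_force: [0.4, -1.0, -1.7]
grip_width: 57.0
```

Emit:
apply_moves --deltas '[{"fingers": 1, "slide": [2, 0, 0], "angular": [0, 0, 0]}, {"fingers": 1, "slide": [5, 0, 0], "angular": [0, 0, 0]}, {"fingers": 1, "slide": [8, 0, 0], "angular": [0, 0, 0]}, {"fingers": 1, "slide": [10.5, 0, 0], "angular": [0, 0, 0]}, {"fingers": 1, "slide": [12, 0, 0], "angular": [0, 0, 0]}, {"fingers": 1, "slide": [12.8, 0, 0], "angular": [0, 0, 0]}, {"fingers": 1, "slide": [13.2, 0, 0], "angular": [0, 0, 0]}, {"fingers": 1, "slide": [13.4, 0, 0], "angular": [0, 0, 0]}, {"fingers": 1, "slide": [13.45, 0, 0], "angular": [0, 0, 0]}, {"fingers": 1, "slide": [13.45, 0, 0], "angular": [0, 0, 0]}]'

```text
time: 27.1
eef_pos: [598.6, 172.5, 59.1]
tcp_rot: [-0.001, 1.569, -0.001]
contact_force: [0.7, -0.4, -1.5]
grip_width: 56.9
```

Emit:
apply_moves --deltas '[{"fingers": 1, "slide": [0.05, 0, 0], "angular": [0, 0, 0]}, {"fingers": 1, "slide": [0.1, 0, 0], "angular": [0, 0, 0]}, {"fingers": 1, "slide": [0.15, 0, 0], "angular": [0, 0, 0]}, {"fingers": 1, "slide": [0.15, 0, 0], "angular": [0, 0, 0]}]'

```text
time: 27.6
eef_pos: [598.6, 172.6, 58.9]
tcp_rot: [-0.001, 1.569, -0.001]
contact_force: [-4.7, -0.1, 13.2]
grip_width: 57.1
```

Emit:
apply_moves --deltas '[{"fingers": 0.6, "slide": [0, 0, 0], "angular": [0, 0, 0]}, {"fingers": 0.3, "slide": [0, 0, 0], "angular": [0, 0, 0]}, {"fingers": 0, "slide": [0, 0, 0], "angular": [0, 0, 0]}, {"fingers": 0, "slide": [0, 0, 0], "angular": [0, 0, 0]}, {"fingers": 0, "slide": [0, 0, 0], "angular": [0, 0, 0]}, {"fingers": 0, "slide": [0, 0, 0], "angular": [0, 0, 0]}, {"fingers": 0, "slide": [-2, 0, 0], "angular": [0, 0, 0]}, {"fingers": 0, "slide": [-6, 0, 0], "angular": [0, 0, 0]}, {"fingers": 0, "slide": [-10, 0, 0], "angular": [0, 0, 0]}, {"fingers": 0, "slide": [-14, 0, 0], "angular": [0, 0, 0]}, {"fingers": 0, "slide": [-18, 0, 0], "angular": [0, 0, 0]}, {"fingers": 0, "slide": [-18, 0, 0], "angular": [0, 0, 0]}]'

```text
time: 29.1
eef_pos: [600.3, 173.2, 242.4]
tcp_rot: [0.001, 1.562, 0.001]
contact_force: [-0.5, -0.2, -0.8]
grip_width: 85.7
```

Emit:
apply_moves --deltas '[{"fingers": 0, "slide": [0, -4, -3], "angular": [0, 0, 0]}, {"fingers": 0, "slide": [0, -9, -6], "angular": [0, 0, 0]}, {"fingers": 0, "slide": [0, -14, -9], "angular": [0, 0, 0]}, {"fingers": 0, "slide": [0, -19, -12], "angular": [0, 0, 0]}, {"fingers": 0, "slide": [0, -24, -15], "angular": [0, 0, 0]}, {"fingers": 0, "slide": [0, -29, -17], "angular": [0, 0, 0]}, {"fingers": 0, "slide": [0, -34, -18], "angular": [0, 0, 0]}, {"fingers": 0, "slide": [0, -39, -19], "angular": [0, 0, 0]}, {"fingers": 0, "slide": [0, -44, -20], "angular": [0, 0, 0]}, {"fingers": 0, "slide": [0, -49, -20], "angular": [0, 0, 0]}, {"fingers": 0, "slide": [0, -52, -20], "angular": [0, 0, 0]}, {"fingers": 0, "slide": [0, -52, -20], "angular": [0, 0, 0]}]'

```text
time: 30.6
eef_pos: [397.7, -348.9, 237.5]
tcp_rot: [0.001, 1.57, -0.003]
contact_force: [0.5, 0.4, -0.2]
grip_width: 85.4
```

```bash
python3 snap.py a5; python3 - <<'E'
from m import *
B={"cup":(55,29,(545,650),(125,220)),"beaker":(76,27,(560,660),(31,125)),"jar":(99,25,(570,670),(-61,30)),"flask":(125,17,(580,680),(-160,-64)),"jug":(150,28,(380,500),(250,390))}
f=dict(np.load("pics/lt.npz"));g=dict(np.load("pics/ls.npz"))
for q in(f,g):
    W=cloud(q); W[W[...,2]<20]=np.nan; W[W[...,2]>170]=np.nan; pots(W,B)
E
```

```text
30.6 [ 397.7 -348.9  237.5] [ 0.5  0.4 -0.2] 85.40207530004147
cup ztop 71.0 195 free [597.2 171.4  26.8] 1.11 extmid [597. 172.] ext [56.5 57.7] bbox [569. 142.  24.] [626. 201.  72.]
beaker ztop 91.6 198 free [606.4  77.3  24.8] 1.13 extmid [607.2  77.1] ext [53.7 52.2] bbox [579.  51.  33.] [634. 103.  94.]
jar ztop 114.9 189 free [615.2 -16.   22.9] 1.13 extmid [615.2 -16.1] ext [49.2 48.9] bbox [583. -48.  34.] [640.  14. 117.]
flask ztop 140.5 137 free [ 625.7 -109.9   15. ] 1.21 extmid [ 625.4 -109.6] ext [33.  33.6] bbox [ 593. -142.   34.] [657. -77. 142.]
jug ztop 151.5 258 free [431.5 312.6  25.5] 1.21 extmid [431.8 312.5] ext [55.4 55.7] bbox [388. 271.  34.] [492. 340. 155.]
cup ztop 70.1 263 free [598.2 173.   26.5] 1.4 extmid [598.7 172.4] ext [56.6 57.7] bbox [570. 144.  20.] [627. 203.  72.]
beaker ztop 90.0 219 free [607.8  79.6  24.5] 1.5 extmid [607.6  79.2] ext [52.5 57. ] bbox [581.  51.  20.] [634. 109.  92.]
jar ztop 112.6 174 free [616.6 -15.3  22.5] 1.33 extmid [616.4 -15.3] ext [47.3 50.9] bbox [585. -41.  20.] [646.  17. 115.]
flask ztop 138.7 114 free [ 625.8 -109.6   15.1] 1.5 extmid [ 626.3 -111.2] ext [33.4 36.3] bbox [ 594. -130.   24.] [658. -85. 141.]
jug ztop 150.0 398 free [432.9 313.9  25.8] 1.24 extmid [432.9 313.7] ext [54.4 56.3] bbox [390. 286.  21.] [494. 356. 152.]
```

View pics/a5.png

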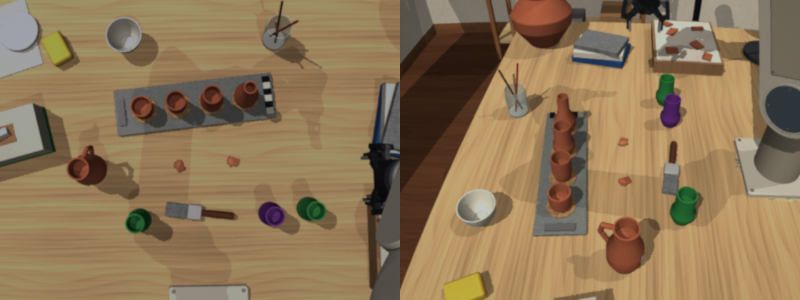

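All four pots stand on their pads, from the scale bar outwards flask, jar, beaker, cup. The jug has not moved. In the top view they are at (247,95), (212,98), (177,102) and (142,106).

```bash
python3 -c "
from cell import ctrl
print(ctrl.observe()['joint_vel'].round(3)); print(ctrl.hand_in())"
```

```text
[ 0.019 -0.011  0.011  0.    -0.     0.001]
the job is handed in; nothing more can be done
None
```

The group photo is set up and handed in. The flask is on pad_4 beside the scale bar, the jar on pad_3, the beaker on pad_2 and the cup on pad_1. Each pot was lowered until the wrist force showed contact, then released. The arm then moved clear, and the run took about 31 of the 106 s allowed.

- **Position:** In the final top and side pictures every pot is within about 2.5 mm of its pad's centre (15 mm allowed).
- **Upright:** Rim heights match the pot heights plus the 14 mm pad, to within about 2 mm.
- **Jug:** It measured the same as at the start, to within about 0.2 mm.
- **Disagreements:** The two cameras differed by about 2 mm on most points, which is within their calibration. No check failed; the hand-in itself gives no verdict.

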